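# Mist the lime, then turn its dish to the nozzle

### The arm

A 7-joint arm with a two-finger parallel gripper is mounted at the origin on the work surface. World frame = base frame: x ahead of the robot, y to its left, z up, the work surface at z = 0. Lengths are in mm, angles in rad, forces in N, time in s.
With the tool pointing down it reaches from about 425 to 925 mm from the base axis. Payload 6.8 kg.
Tool frame: the origin (TCP) lies midway between the tips of the shut fingers; the grasp point (between the pads) lies 19 mm behind it; z points along the fingers, x is the direction in which the jaws open and shut, and the axes are right-handed (so a half turn about z gives the same grasp; the last joint's range is limited). The gripper opens to 85 mm and grips with 20 to 120 N. Pads are 22 mm wide; open, the fingers measure 114 mm over their backs; the gripper's body (76 mm by 85 mm) begins 54 mm behind the grasp point. The pads swing forward as they close: fully open they stand 13 mm farther back than shut.
Start: joints at [1.163, 0.477, 0.022, 1.555, -0.011, 1.109, -0.083], TCP at [199.356, -644.906, 231.308] pointing down, gripper open.
Joint ranges: [-2.96, 2.96], [-0.34, 2.1], [-1.41, 1.46], [0.24, 2.44], [-1.37, 4.51], [0.17, 1.92], [-2.96, 2.96]. Speed limits (rad/s): [2.39, 2.39, 3.14, 3.14, 3.14, 3.14, 3.14].

### API

Orientations are given as [roll, pitch, yaw] about the fixed x, y, z axes, in that order (R = Rz(yaw) Ry(pitch) Rx(roll)).
In Python, from cell import robot gives the robot as it stands.
- The arm moves only by the shell command python3 -m inch 'ROWS' [FORCE]. ROWS is JSON, a list of rows, each an object of numbers: "dx", "dy", "dz": the shift along the tool's x, y, z in units of 30 mm (1.0 is 30 mm); "ax", "ay", "az": the turn, a rotation vector about the tool's x, y, z in units of 6 degrees (1.0 is 6 degrees); "fingers": the opening, from -1 (shut) to 1 (fully open). A call has 1 to 20 rows; each row is the pose to reach, as a shift and turn from the pose commanded when the call began, along the tool's axes at that moment; what a row does not reach only later rows make up. A row lasts 1/10 s, in which the tool goes at most 50 mm and 8.59 degrees, less where a joint would pass 70% of its speed; a pose out of reach is approached as far as the arm can. A call with a gripper value outside its range is refused whole. The fingers move at their own pace and stop on an object; FORCE is the grip in N (left out, the last holds). Time passes only in rows, so rows that repeat a pose let the fingers close. It gives the time, the measured TCP pose, the force and the opening at its end, in the units of the state.
- robot.read_state(): the state, without advancing time (a new reading comes with each control period).
- robot.grab_frame(name): name is "side" or "top" or "wrist"; returns a dict with "img" (384x512x3 uint8, red, green, blue), "z_map" (384x512 float32, mm along the optical axis (not along the pixel's ray), 0 where there is no reading), "camera_matrix" (3x3 intrinsics, pixels), "rvec" (rotation vector, rad) and "tvec" (3), from world to camera coordinates, as OpenCV has them; the wrist camera has in their place "mount" (4x4, takes a point from camera to tool coordinates, whose origin is the TCP and whose axes are the tool frame's). Camera axes: x right, y down, z forward; pixel columns grow to the right and rows downward; lengths in mm; the calibration is good to about 2 mm. A picture is of the moment at which its call begins: read the wrist's pose just before it.
- robot.job_done(): hands the job in, once; it reports no verdict.
The state is a dict: "time_s": time; "qpos": joint angles; "qvel": joint speeds; "joint_torque": joint torques, N m; "tcp_pos": TCP position; "tool_rot": TCP orientation; "ft_force": force on the tool from outside, world axes, zero at the start; "ft_torque": the same for the moment, N m; "grip_width": opening from 0.0 (shut) to 1.0 (fully open).
Only numpy, scipy, OpenCV 4.12 (cv2) and the standard library are available. Lean on these libraries where they do the work, as an engineer would, in place of code of your own. Each camera call takes 0.05 s, during which the arm holds its last target.

### The job

Press the orange cap of the mister bottle fully down and let it spring back up, leaving the lime dish on the wooden board until that is done. Then lift the dish by its arched handle straight up a few centimetres clear of the board, and only then turn it about a quarter turn over the board so that its blue lug points at the bottle, in line with the nozzle, keeping the dish level and the lime in its middle all the while. Finish while still holding the dish there in the gripper, steady, level and clear of the board, with everything else on the ledge left where it was.

Things in the scene. Friction and masses are not known exactly. Their poses are not given: they have to be found in the camera images.
- cap (a joint): press travel of the orange sprung cap on the mister bottle: 0 = up, 0.009 m = fully down, moves straight down; the spring needs about 1.5 N to start and 6 N when fully down. The cap springs back by itself
- cap_top (a point): middle of the flat top of the orange cap, a disc 32 mm in diameter, 195 mm above the ledge when up
- mister: white mister bottle, 68 mm in diameter, bolted to the ledge by a 100 x 100 mm steel plate 6 mm thick (it does not move); origin on the ledge under its axis, z up. Its small orange nozzle sticks out of the cap along the bottle's own -x axis and looks roughly at the middle of the wooden board, whose middle is about 0.2 m away
- nozzle (a point): mouth of the nozzle with the cap up, 29 mm from the bottle's axis along the bottle's -x, 184 mm above the ledge
- board: round wooden rolling board on three feet, 200 mm in diameter, 40 mm high, fixed; origin on the ledge under its middle, z up. The dish starts on it, concentric to within 1 cm
- dish_grip (a point): middle of the handle bar of the round steel dish, a loose dish of about 0.28 kg. The bar is wooden, level, 80 mm long along the dish's x axis, 12 mm wide, 14 mm high; it is the top of a rigid arch over the dish and its middle lies 118 mm above the dish's underside, straight above the dish's middle. Axes: x along the bar towards the blue lug, z up. The arch's legs come down from the bar's ends to the rim at x = +81 mm and -81 mm
- dish: the same dish, origin at the centre of its underside: 168 mm in diameter, rim 28 mm high, shallow dished floor (slope 6 degrees to 30 mm from the middle, then 16 degrees), foot 90 mm in diameter. Two flat lugs stick out at the rim to 112 mm from the middle: the blue one at +x (arch leg on that side blue too), a bare steel one at -x
- dish_mid (a point): middle (lowest point) of the dish's inner floor, 10 mm above its underside
- blue_lug (a point): outer end of the blue lug, 112 mm from the dish's middle along the dish's +x, 27 mm above its underside. At the start it points roughly away from the robot, square to the nozzle's line to within about 25 degrees
- lime_center (a point): centre of the green lime, a loose ball 36 mm in diameter, 35 g, which lies in the middle of the dish and rolls when the dish is tilted or jerked
- kettle: aluminium kettle, 150 mm wide, 200 mm tall, loose, a bystander; origin under its middle
- dabba: round steel tin with latched lid, 146 mm in diameter, 112 mm tall, loose, a bystander; origin under its middle
- potholder: red silicone disc, 150 mm in diameter, 7 mm thick, loose, a bystander; origin under its middle
- jar: amber jar with yellow cap, 68 mm in diameter, 90 mm tall, loose, a bystander; origin under its middle
- tray: round steel tray, 308 mm in diameter, fixed, with the four glasses on it; origin under its middle
- glass0: drinking glass, 66 mm in diameter, 90 mm tall, loose on the tray, a bystander; origin under its middle
- glass1: drinking glass, 66 mm in diameter, 90 mm tall, loose on the tray, a bystander; origin under its middle
- glass2: drinking glass, 66 mm in diameter, 90 mm tall, loose on the tray, a bystander; origin under its middle
- glass3: drinking glass, 66 mm in diameter, 90 mm tall, loose on the tray, a bystander; origin under its middle
Things that resemble listed ones, but are neither listed nor needed, are in the scene too. Of the things shaped like the board, the wooden one is meant.

How it is judged (in metres and radians):
On the way, in this order (a step that is already met when the one before it is completed fails the run):
1. the cap is pressed down (6 mm or more) while the dish stands untouched on the board (value of joint cap above 0.006 m and distance of dish_grip from where it was at the start of the episode below 0.01 m), for 0.05 s.
2. the cap is up again, the dish still on the board (value of joint cap below 0.0015 m and distance of dish_grip from where it was at the start of the episode below 0.01 m), for 0.1 s.
3. the dish is lifted clear of the board in the gripper, level and not yet turned (height (world z) of dish_mid above 0.065 m and angle between dish_grip's own z axis and vertical below 0.09 rad and contact force between the fingers and dish above 1 N and contact force between dish and board below 0.05 N and angle between the x axis of dish_grip and the x axis of mister, either way round above 0.8 rad), for 0.1 s.
At the end, for the whole second after the job is handed in: dish still in the gripper, level within 5 degrees, 15 mm or more clear of the board, its middle within 50 mm of the board's (from above), blue lug towards the bottle within 14 degrees of the nozzle's line, lime within 20 mm of the dish's middle, cap up (height (world z) of dish_mid above 0.065 m and angle between dish_grip's own z axis and vertical below 0.09 rad and contact force between the fingers and dish above 1 N and contact force between dish and board below 0.05 N and angle between the x axis of dish_grip and the x axis of mister, either way round below 0.25 rad and distance between blue_lug and nozzle below 0.21 m and horizontal distance between dish_mid and board below 0.05 m and horizontal distance between lime_center and dish_mid below 0.02 m and distance between lime_center and dish_mid below 0.03 m and linear speed of dish below 0.03 m/s and angular speed of dish below 0.2 rad/s and value of joint cap below 0.0015 m); the arm keeps its last pose, push and grip.
It fails at once if the dish is tilted more than 11 degrees (angle between dish_grip's own z axis and vertical above 0.2 rad).
It fails at once if the lime rolls more than 35 mm from the dish's middle (distance between lime_center and dish_mid above 0.042 m).
It fails at once if a bystander is moved more than 30 mm (distance of any of kettle, dabba, potholder, jar, glass0, glass1, glass2, glass3 from where it was at the start of the episode above 0.03 m).
It also fails if it takes over 48 s, if anything falls off the work surface, if the arm or the gripper's body presses on something with over 40 N, if the wrist force passes 120 N, or if a joint passes its speed limit or range.

## Working session

There is one attempt and no reset: what is moved stays moved. The work goes in short steps, Python scripts to look and compute and a shell command to move; the robot and the scene stay as the last step left them, time stands still between calls to the robot, and variables do not carry over. Pictures are saved under pics/ and viewed, and the job is handed in when it is done.

```bash
ls; mkdir -p pics; python3 - <<'E'
from cell import robot
import cv2
s=robot.read_state();print(s)
for n in("side","top","wrist"):
    f=robot.grab_frame(n);cv2.imwrite(f"pics/{n}0.png",cv2.cvtColor(f["img"],cv2.COLOR_RGB2BGR))
    print({k:v for k,v in f.items() if k not in("img","z_map")})
    import pickle;pickle.dump(f,open(f"{n}0.pkl","wb"))
E
```

```text
pics
{'time_s': 0.0, 'qpos': array([ 1.16291629,  0.47780747,  0.02235493,  1.55648216, -0.0114949 ,
        1.10932107, -0.0831084 ]), 'qvel': array([ 0.00044723, -0.00088543, -0.00046293,  0.0015093 , -0.00017461,
       -0.00040965,  0.00033034]), 'joint_torque': array([ 3.27874077e-04, -5.96461093e+01,  1.60783030e+00, -2.81208730e+01,
        1.23737514e-02,  9.33316100e-03,  2.31214250e-05]), 'tcp_pos': array([ 199.12544132, -644.31568648,  230.30812477]), 'tool_rot': array([ 3.14143966e+00,  1.88342163e-03, -1.27101477e+00]), 'ft_force': array([-0.05864923,  0.02370973, -0.97352222]), 'ft_torque': array([-0.02412472, -0.01921767,  0.00160497]), 'grip_width': 0.9998815112453514}
{'camera_matrix': array([[456.41150912,   0.        , 257.55295219],
       [  0.        , 456.41150912, 189.24806935],
       [  0.        ,   0.        ,   1.        ]]), 'rvec': array([ 2.16641821, -0.28759042,  0.16534293]), 'tvec': array([-476.65658492,  177.25444639, 1479.91997723])}
{'camera_matrix': array([[358.91559051,   0.        , 255.19898764],
       [  0.        , 358.91559051, 196.81148028],
       [  0.        ,   0.        ,   1.        ]]), 'rvec': array([ 2.14086448, -2.1655244 ,  0.16185631]), 'tvec': array([  13.07716776,  518.53720755, 1257.24505596])}
{'camera_matrix': array([[316.66881688,   0.        , 257.83071429],
       [  0.        , 316.66881688, 196.65370993],
       [  0.        ,   0.        ,   1.        ]]), 'mount': array([[ 9.99999258e-01,  1.22895281e-04, -1.21202267e-03,
         7.20742711e-01],
       [ 2.42901088e-04,  9.54807736e-01,  2.97224038e-01,
        -7.59386011e+01],
       [ 1.19377606e-03, -2.97224112e-01,  9.54806997e-01,
        -1.42023056e+02],
       [ 0.00000000e+00,  0.00000000e+00,  0.00000000e+00,
         1.00000000e+00]])}
```

View pics/side0.png

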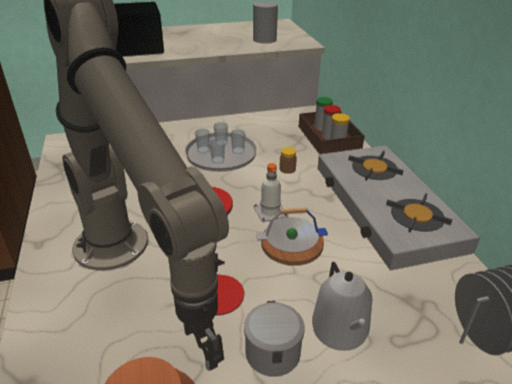

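View pics/top0.png

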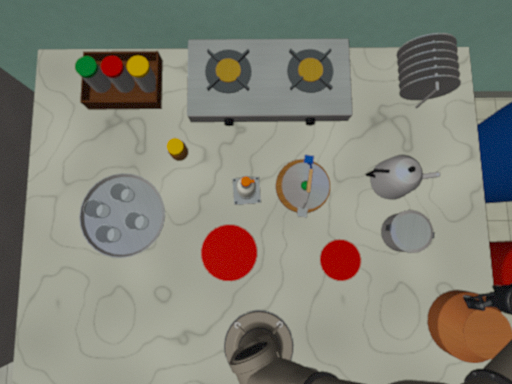

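View pics/wrist0.png

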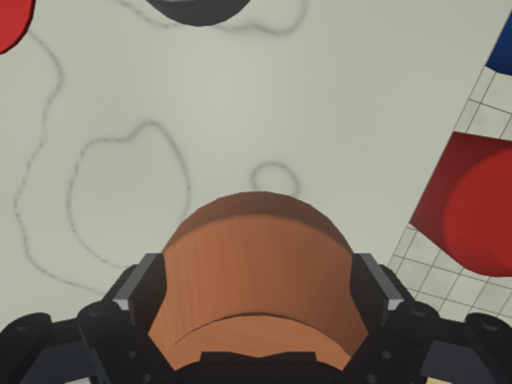

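Top view: the bottle (orange cap) is near (246,184) and the wooden board with the dish near (303,186), with the blue lug at (309,159). The steel lug is at (303,212). The terracotta disc at (468,326) is also board-like, but it is large and has no dish on it, so the board at (303,186) is the one meant. I'll confirm this in a crop.

```bash
cat > h.py <<'E'
import numpy as np,cv2,pickle
def proj(f,P):
    p,_=cv2.projectPoints(np.array(P,float).reshape(-1,1,3),f["rvec"],f["tvec"],f["camera_matrix"],None);return p.reshape(-1,2)
def ray(f,u,v):
    R=cv2.Rodrigues(f["rvec"])[0];C=-R.T@f["tvec"];d=R.T@np.linalg.inv(f["camera_matrix"])@np.array([u,v,1.]);return C,d
def atz(f,u,v,z):
    C,d=ray(f,u,v);return (C+d*(z-C[2])/d[2]).round(1)
def dep(f,u,v):
    C,d=ray(f,u,v);return (C+d*f["z_map"][int(round(v)),int(round(u))]).round(1)
def cloud(f):
    v,u=np.mgrid[:384,:512];z=f["z_map"].astype(float);K=f["camera_matrix"]
    X=np.stack([(u-K[0,2])*z/K[0,0],(v-K[1,2])*z/K[1,1],z],-1)
    R=cv2.Rodrigues(f["rvec"])[0];return (X-f["tvec"])@R
def crop(f,x0,y0,w,h,k,name):
    im=cv2.resize(f["img"][y0:y0+h,x0:x0+w],None,fx=k,fy=k,interpolation=cv2.INTER_CUBIC);cv2.imwrite(name,cv2.cvtColor(im,cv2.COLOR_RGB2BGR))
E
python3 - <<'E'
from h import *
t=pickle.load(open("top0.pkl","rb"));s=pickle.load(open("side0.pkl","rb"))
crop(t,225,145,120,80,6,"pics/tc.png");crop(s,240,150,100,120,5,"pics/sc.png")
for n,f,b in(("top",t,(225,145,345,225)),("side",s,(240,150,340,270))):
    P=cloud(f)[b[1]:b[3],b[0]:b[2]];I=f["img"][b[1]:b[3],b[0]:b[2]].astype(int)
    hsv=cv2.cvtColor(I.astype(np.uint8),cv2.COLOR_RGB2HSV);H,S,V=[hsv[...,i].astype(int) for i in range(3)]
    ok=f["z_map"][b[1]:b[3],b[0]:b[2]]>0
    for nm,m in(("cap",(H<18)&(S>150)&(P[...,2]>165)),("blue",(H>100)&(H<125)&(S>120)),("wood bar",(H<25)&(S>60)&(P[...,2]>135)&(P[...,2]<170)),("board",(H<20)&(S>90)&(P[...,2]>30)&(P[...,2]<48)),("green",(H>40)&(H<80)&(S>100)),("rim",(P[...,2]>62)&(P[...,2]<75)),("plate",(P[...,2]>3)&(P[...,2]<12)&(P[...,0]<700))):
        m=m&ok;p=P[m]
        if len(p):print(n,nm,len(p),p.mean(0).round(1),p.min(0).round(1),p.max(0).round(1))
E
```

```text
top cap 85 [547.1  36.2 193.6] [533.1  15.1 179.6] [561.2  53.4 200.6]
top blue 69 [ 642.5 -182.5   81.1] [ 599.1 -197.8   62.8] [ 663.6 -168.1  157.5]
top wood bar 90 [ 552.8 -153.1  163.6] [ 515.2 -179.3  155.7] [590.6  54.4 169.3]
top board 397 [ 554.4 -115.7   39.4] [ 464.5 -254.3   30.1] [653.5 -68.3  47.1]
top green 42 [ 553.  -163.6   79.8] [ 539.2 -171.    67.2] [ 567.  -154.4   87.1]
top rim 955 [ 554.1 -170.2   66.8] [ 444.4 -254.3   62. ] [667.3  57.3  75. ]
top plate 1082 [548.2 -41.8   5. ] [ 419.3 -326.3    3. ] [699.2 118.4  11.7]
side cap 65 [548.2  27.9 190.2] [535.8  10.4 175.4] [561.7  50.9 197.8]
side blue 52 [ 649.4 -191.5   69.9] [ 633.7 -206.5   63.9] [ 663.6 -170.8   80.7]
side wood bar 136 [ 554.5 -175.3  160.1] [ 515.2 -404.9  145.2] [593.8  34.2 169.2]
side board 789 [ 555.6 -192.5   38.4] [ 461.8 -271.9   30.1] [722.  282.4  47.9]
side green 54 [ 552.4 -181.5   79. ] [ 539.  -195.3   68.2] [ 564.6 -169.8   87.4]
side rim 1000 [ 588.7 -111.4   66.9] [ 442.9 -262.    62. ] [886.1 296.3  75. ]
side plate 435 [554.3 138.5   5.5] [ 387.2 -285.     3. ] [699.7 471.4  12. ]
```

View pics/tc.png

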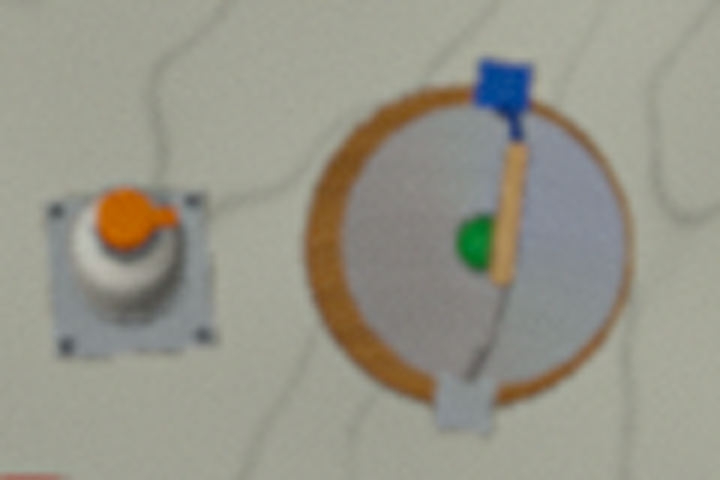

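View pics/sc.png

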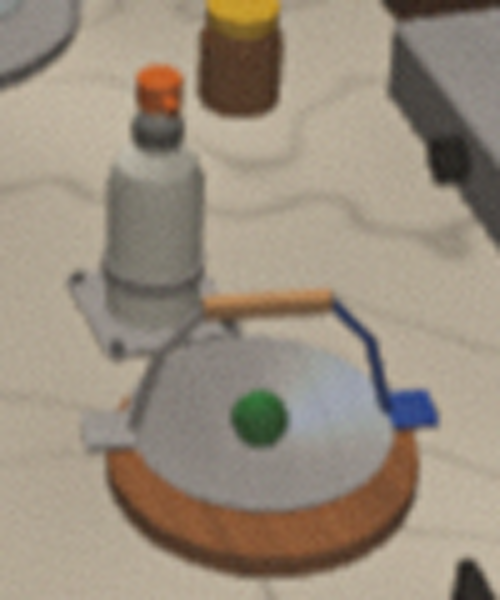

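```bash
python3 - <<'E'
from h import *
t=pickle.load(open("top0.pkl","rb"));s=pickle.load(open("side0.pkl","rb"))
T=lambda u,v,z:atz(t,225+u/6-.4,145+v/6-.4,z)
S=lambda u,v,z:atz(s,240+u/5-.4,150+v/5-.4,z)
print("cap",T(122,218,195),S(159,75,195)); print("noz",T(178,216,184),S(177,103,184))
print("plate bolts",[T(*p,8) for p in((55,212),(193,200),(203,335),(66,345))])
print("bar ends",T(517,142,165),T(502,284,165),"side",S(333,297,158),S(205,308,158))
print("lugs blue corners",T(480,60,67),T(532,65,67),"side",S(435,400,67),"steel",T(436,430,67),T(490,434,67),S(85,428,67))
print("lime",T(480,242,68),S(260,418,68))
print("lug attach")
for n,f in(("t",t),("s",s)):
    P=cloud(f);hsv=cv2.cvtColor(f["img"],cv2.COLOR_RGB2HSV).astype(int)
    b=(hsv[...,0]<28)&(hsv[...,1]>50)&(abs(P[...,2]-160)<8)&(abs(P[...,0]-554)<60)&(abs(P[...,1]+175)<40)
    p=P[b][:,:2];m=p.mean(0);w,v=np.linalg.eigh(np.cov((p-m).T));print(n,len(p),m,np.degrees(np.arctan2(v[1,1],v[0,1])),(p-m)@v[:,1]@np.eye(1) if 0 else np.ptp((p-m)@v[:,1]),np.sort(P[b][:,2])[[3,-4]])
# board circle: brown edge at z~40 from both clouds
    b=(hsv[...,0]<20)&(hsv[...,1]>80)&(P[...,2]>33)&(P[...,2]<46)&(np.hypot(P[...,0]-554,P[...,1]+175)<130)
    p=P[b][:,:2].astype(float)
    c=np.array([554,-178.])
    from scipy.optimize import least_squares
    ang=np.arctan2(*(p-c).T[::-1]);r=np.hypot(*(p-c).T);k=np.round(ang/0.1)
    o=np.array([p[k==q][np.argmax(r[k==q])] for q in np.unique(k)])
    q=least_squares(lambda x:np.hypot(*(o-x[:2]).T)-100,c,loss="soft_l1",f_scale=2);print("board",len(o),q.x,np.abs(q.fun).mean())
E
```

```text
cap [547.6  40.8 195. ] [550.4  36.8 195. ]
noz [550.4  11.1 184. ] [557.2  17.1 184. ]
plate bolts [array([586.7,  85.5,   8. ]), array([5.934e+02, 2.000e-01, 8.000e+00]), array([509.1,  -4.9,   8. ]), array([503.8,  79.1,   8. ])]
bar ends [ 593.2 -175.1  165. ] [ 514.7 -164.3  165. ] side [ 597.  -176.7  158. ] [ 518.4 -167.5  158. ]
lugs blue corners [ 665.1 -171.3   67. ] [ 661.7 -202.3   67. ] side [ 670.1 -183.9   67. ] steel [ 444.1 -138.7   67. ] [ 441.4 -170.2   67. ] [ 448.2 -153.6   67. ]
lime [ 554.7 -167.7   68. ] [ 556.5 -173.4   68. ]
lug attach
t 82 [ 552.37255624 -169.51791945] 171.7269977233245 76.36891488917867 [157.34664176 167.05943067]
board 48 [ 558.9810895  -166.21086886] 2.804626136141397
s 131 [ 554.33723992 -176.77416602] 170.73205034124427 79.46701281619471 [152.70910886 166.74540545]
board 37 [ 560.21407557 -170.69849504] 1.403871800151919
```

```bash
cat >> h.py <<'E'
from scipy.spatial.transform import Rotation as Ro
def go(p,yaw,s=None):
    from cell import robot
    s=s or robot.read_state();R=Ro.from_euler("xyz",s["tool_rot"]);G=Ro.from_euler("xyz",[np.pi,0,np.radians(yaw)])
    d=R.inv().apply(np.array(p)-s["tcp_pos"])/30;a=np.degrees((R.inv()*G).as_rotvec())/6
    print("t",round(s["time_s"],2),"tcp",s["tcp_pos"].round(1),"rpy",np.degrees(s["tool_rot"]).round(2),"F",s["ft_force"].round(1),"g",round(s["grip_width"],3));print("d",d.round(2),"a",a.round(2))
E
python3 - <<'E'
from h import *
go([548.5,40,280],-98.4)
t=pickle.load(open("top0.pkl","rb"));print(dep(t,398,176),dep(t,370,174),dep(t,408,232))
E
```

```text
t 0.15 tcp [ 199.2 -644.5  230.6] rpy [ 1.800e+02  8.000e-02 -7.282e+01] F [ 0.1  0.4 -0.1] g 1.003
d [-18.36 -17.86  -1.62] a [0.   0.01 4.26]
[ 563.5 -458.9  169.7] [ 586.2 -392.6   95.4] [ 383.  -502.6  114.5]
```

```bash
python3 -m inch '[{"dz":-0.8,"fingers":-1},{"dx":-0.6,"dy":-0.6,"dz":-1.6,"fingers":-1},{"dx":-1.6,"dy":-1.6,"dz":-1.6,"az":0.3,"fingers":-1},{"dx":-2.6,"dy":-2.6,"dz":-1.6,"az":0.6,"fingers":-1},{"dx":-3.6,"dy":-3.5,"dz":-1.6,"az":0.9,"fingers":-1},{"dx":-4.6,"dy":-4.5,"dz":-1.6,"az":1.2,"fingers":-1},{"dx":-5.6,"dy":-5.5,"dz":-1.6,"az":1.5,"fingers":-1},{"dx":-6.6,"dy":-6.4,"dz":-1.6,"az":1.8,"fingers":-1},{"dx":-7.6,"dy":-7.4,"dz":-1.6,"az":2.1,"fingers":-1},{"dx":-8.6,"dy":-8.4,"dz":-1.6,"az":2.4,"fingers":-1},{"dx":-9.6,"dy":-9.3,"dz":-1.6,"az":2.6,"fingers":-1},{"dx":-10.6,"dy":-10.3,"dz":-1.6,"az":2.8,"fingers":-1},{"dx":-11.6,"dy":-11.3,"dz":-1.6,"az":3.0,"fingers":-1},{"dx":-12.6,"dy":-12.3,"dz":-1.6,"az":3.3,"fingers":-1},{"dx":-13.6,"dy":-13.2,"dz":-1.6,"az":3.6,"fingers":-1},{"dx":-14.6,"dy":-14.2,"dz":-1.6,"az":4.0,"fingers":-1},{"dx":-15.6,"dy":-15.2,"dz":-1.6,"az":4.3,"fingers":-1},{"dx":-16.6,"dy":-16.2,"dz":-1.6,"az":4.3,"fingers":-1},{"dx":-17.5,"dy":-17.1,"dz":-1.6,"az":4.3,"fingers":-1},{"dx":-17.5,"dy":-17.1,"dz":-1.6,"az":4.3,"fingers":-1}]'
python3 - <<'E'
from h import *
go([548.5,40,280],-98.4)
from cell import robot
print(robot.read_state()["qpos"].round(2))
f=robot.grab_frame("wrist");crop(f,0,0,512,384,1,"pics/w1.png")
E
```

```text
t 0.15 tcp [ 199.2 -644.5  230.6] rpy [ 1.800e+02  8.000e-02 -7.282e+01] F [ 0.1  0.4 -0.1] g 1.003
d [-18.36 -17.86  -1.62] a [0.   0.01 4.26]
[ 1.16  0.48  0.02  1.56 -0.01  1.11 -0.08]invalid input at $[0]: expected keys dx, dy, dz, ax, ay, az, fingers
```

View pics/w1.png

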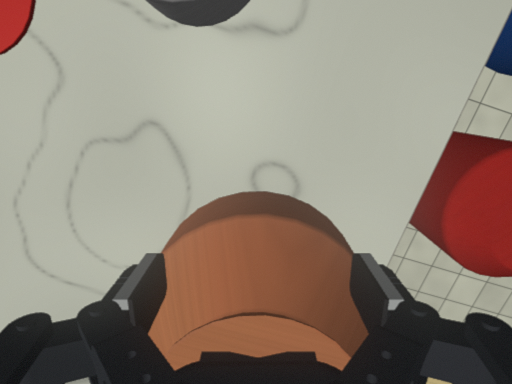

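All seven keys are required in every row. The picture shows only the terracotta pot under the gripper, so nothing has moved.

```bash
python3 -m inch '[{"dx":0,"dy":0,"dz":-0.8,"ax":0,"ay":0,"az":0,"fingers":-1},{"dx":-0.6,"dy":-0.6,"dz":-1.6,"ax":0,"ay":0,"az":0,"fingers":-1},{"dx":-1.6,"dy":-1.6,"dz":-1.6,"ax":0,"ay":0,"az":0.3,"fingers":-1},{"dx":-2.6,"dy":-2.6,"dz":-1.6,"ax":0,"ay":0,"az":0.6,"fingers":-1},{"dx":-3.6,"dy":-3.5,"dz":-1.6,"ax":0,"ay":0,"az":0.9,"fingers":-1},{"dx":-4.6,"dy":-4.5,"dz":-1.6,"ax":0,"ay":0,"az":1.2,"fingers":-1},{"dx":-5.6,"dy":-5.5,"dz":-1.6,"ax":0,"ay":0,"az":1.5,"fingers":-1},{"dx":-6.6,"dy":-6.4,"dz":-1.6,"ax":0,"ay":0,"az":1.8,"fingers":-1},{"dx":-7.6,"dy":-7.4,"dz":-1.6,"ax":0,"ay":0,"az":2.1,"fingers":-1},{"dx":-8.6,"dy":-8.4,"dz":-1.6,"ax":0,"ay":0,"az":2.4,"fingers":-1},{"dx":-9.6,"dy":-9.3,"dz":-1.6,"ax":0,"ay":0,"az":2.6,"fingers":-1},{"dx":-10.6,"dy":-10.3,"dz":-1.6,"ax":0,"ay":0,"az":2.8,"fingers":-1},{"dx":-11.6,"dy":-11.3,"dz":-1.6,"ax":0,"ay":0,"az":3.0,"fingers":-1},{"dx":-12.6,"dy":-12.3,"dz":-1.6,"ax":0,"ay":0,"az":3.3,"fingers":-1},{"dx":-13.6,"dy":-13.2,"dz":-1.6,"ax":0,"ay":0,"az":3.6,"fingers":-1},{"dx":-14.6,"dy":-14.2,"dz":-1.6,"ax":0,"ay":0,"az":4.0,"fingers":-1},{"dx":-15.6,"dy":-15.2,"dz":-1.6,"ax":0,"ay":0,"az":4.3,"fingers":-1},{"dx":-16.6,"dy":-16.2,"dz":-1.6,"ax":0,"ay":0,"az":4.3,"fingers":-1},{"dx":-17.5,"dy":-17.1,"dz":-1.6,"ax":0,"ay":0,"az":4.3,"fingers":-1},{"dx":-17.5,"dy":-17.1,"dz":-1.6,"ax":0,"ay":0,"az":4.3,"fingers":-1}]'
python3 - <<'E'
from h import *
go([548.5,40,280],-98.4)
from cell import robot
print(robot.read_state()["qpos"].round(2))
f=robot.grab_frame("wrist");crop(f,0,0,512,384,1,"pics/w2.png")
E
```

```text
time_s: 2.2
tcp_pos: [535.9, 14.4, 279.4]
tool_rot: [-3.141, 0.003, -1.713]
ft_force: [0.2, 0.2, -0.9]
grip_width: -0.002
t 2.2 tcp [535.9  14.4 279.4] rpy [-179.96    0.19  -98.15] F [ 0.2  0.2 -0.9] g -0.002
d [-0.9  -0.3  -0.02] a [-0.01  0.03  0.04]
[ 0.21  0.23 -0.42  1.81  0.1   1.12 -1.95]
```

View pics/w2.png

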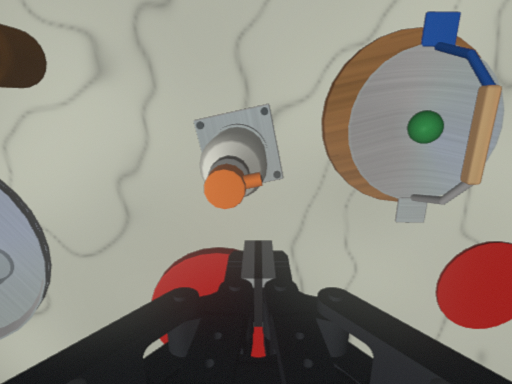

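```bash
cat >> h.py <<'E'
def wat(f,s,u,v,z):
    R=Ro.from_euler("xyz",s["tool_rot"]).as_matrix();M=f["mount"]
    C=R@M[:3,3]+s["tcp_pos"];d=R@M[:3,:3]@np.linalg.inv(f["camera_matrix"])@np.array([u,v,1.])
    return (C+d*(z-C[2])/d[2]).round(1)
E
python3 - <<'E'
from h import *
from cell import robot
s=robot.read_state();f=robot.grab_frame("wrist")
pickle.dump((f,s),open("w2.pkl","wb"))
for n,u,v,z in(("cap",224,188,195),("noz",262,180,184),("pl",200,125,8),("pl",265,111,8),("pl",277,174,8),("blue",425,11,67),("blue",460,13,67),("steel",396,221,67),("steel",426,222,67),("bar",491,87,165),("bar",472,183,165),("lime",426,127,68),("boardL",323,122,36)):print(n,wat(f,s,u,v,z))
crop(f,180,90,120,130,5,"pics/w2c.png")
E
```

```text
cap [550.8  33.9 195. ]
noz [550.    5.4 184. ]
pl [588.3  78.1   8. ]
pl [593.4  -6.4   8. ]
pl [510.5 -11.    8. ]
blue [ 667.5 -175.4   67. ]
blue [ 660.7 -209.6   67. ]
steel [ 446.9 -143.3   67. ]
steel [ 440.4 -178.9   67. ]
bar [ 592.3 -177.4  165. ]
bar [ 517.3 -167.1  165. ]
lime [ 553.7 -177.1   68. ]
boardL [572.1 -72.3  36. ]
```

View pics/w2c.png

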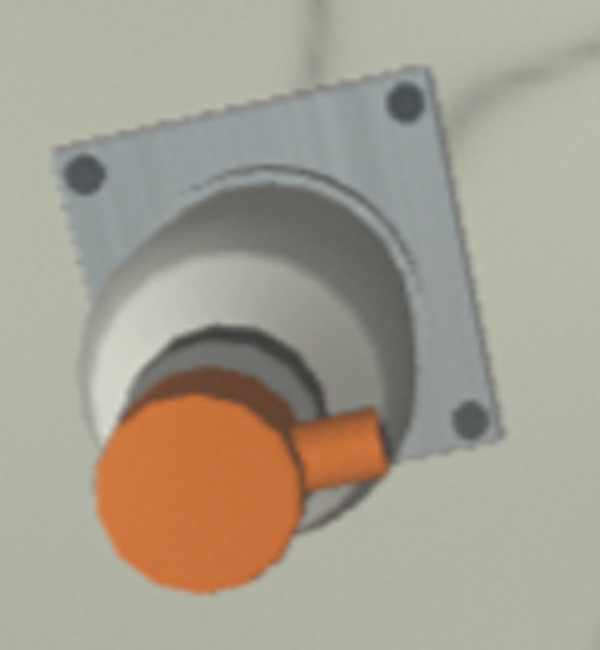

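```bash
python3 - <<'E'
from h import *
go([549.3,38,203],-98)
E
python3 -m inch '[{"dx":-0.45,"dy":-0.3,"dz":0.4,"ax":0,"ay":0,"az":0,"fingers":-1},{"dx":-0.85,"dy":-0.35,"dz":1.1,"ax":0,"ay":0,"az":0,"fingers":-1},{"dx":-0.85,"dy":-0.35,"dz":1.8,"ax":0,"ay":0,"az":0,"fingers":-1},{"dx":-0.85,"dy":-0.35,"dz":2.4,"ax":0,"ay":0,"az":0,"fingers":-1},{"dx":-0.85,"dy":-0.35,"dz":2.55,"ax":0,"ay":0,"az":0,"fingers":-1},{"dx":-0.85,"dy":-0.35,"dz":2.55,"ax":0,"ay":0,"az":0,"fingers":-1}]'
python3 - <<'E'
from h import *
go([549.3,38,186],-98)
from cell import robot
f=robot.grab_frame("side");crop(f,240,130,60,90,6,"pics/s3.png")
E
```

```text
t 2.3 tcp [534.4   8.9 279. ] rpy [ 1.7996e+02 -1.0000e-02 -9.8510e+01] F [-0.4  0.3  0.3] g -0.001
d [-1.03 -0.35  2.53] a [ 0.01 -0.   -0.08]
time_s: 2.9
tcp_pos: [548.0, 30.3, 202.4]
tool_rot: [3.14, -0.001, -1.723]
ft_force: [0.0, 0.5, 0.0]
grip_width: 0.002
t 2.9 tcp [548.   30.3 202.4] rpy [ 1.7992e+02 -5.0000e-02 -9.8730e+01] F [0.  0.5 0. ] g 0.002
d [-0.26 -0.    0.55] a [ 0.01 -0.01 -0.12]
```

View pics/s3.png

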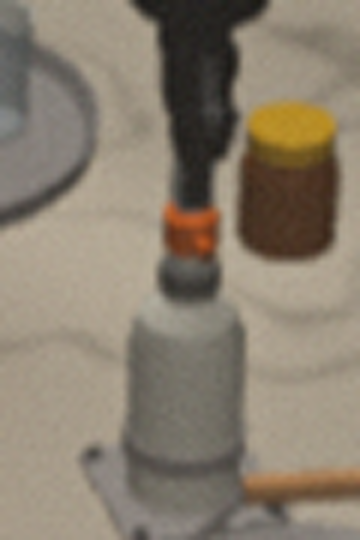

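```bash
python3 -m inch '[{"dx":-0.3,"dy":0,"dz":0,"ax":0,"ay":0,"az":0,"fingers":-1},{"dx":-0.33,"dy":0.03,"dz":0.15,"ax":0,"ay":0,"az":0,"fingers":-1},{"dx":-0.33,"dy":0.03,"dz":0.25,"ax":0,"ay":0,"az":0,"fingers":-1},{"dx":-0.33,"dy":0.03,"dz":0.35,"ax":0,"ay":0,"az":0,"fingers":-1},{"dx":-0.33,"dy":0.03,"dz":0.35,"ax":0,"ay":0,"az":0,"fingers":-1}]'
python3 - <<'E'
from h import *
go([549,40.3,186],-98)
E
```

```text
time_s: 3.45
tcp_pos: [549.3, 42.2, 192.3]
tool_rot: [-3.141, 0.001, -1.721]
ft_force: [-1.5, 1.2, 1.7]
grip_width: -0.002
t 3.45 tcp [549.3  42.2 192.3] rpy [-1.7999e+02  3.0000e-02 -9.8600e+01] F [-1.5  1.2  1.7] g -0.002
d [0.07 0.   0.21] a [-0.    0.01 -0.1 ]
```

Contact is felt with the tip at 192 mm. Next I press to the stop.

```bash
python3 -m inch '[{"dx":0.04,"dy":0,"dz":0.08,"ax":0,"ay":0,"az":0,"fingers":-1},{"dx":0.04,"dy":0,"dz":0.16,"ax":0,"ay":0,"az":0,"fingers":-1},{"dx":0.04,"dy":0,"dz":0.23,"ax":0,"ay":0,"az":0,"fingers":-1},{"dx":0.04,"dy":0,"dz":0.23,"ax":0,"ay":0,"az":0,"fingers":-1}]'
python3 - <<'E'
from h import *
go([549,40.3,186],-98)
E
```

```text
time_s: 3.85
tcp_pos: [549.5, 41.0, 186.1]
tool_rot: [-3.141, 0.001, -1.721]
ft_force: [-0.9, 2.8, 8.0]
grip_width: 0.003
t 3.85 tcp [549.5  41.  186.1] rpy [-1.7994e+02  4.0000e-02 -9.8610e+01] F [-0.9  2.8  8. ] g 0.003
d [0.03 0.01 0.  ] a [-0.01  0.01 -0.1 ]
```

```bash
python3 -m inch '[{"dx":0,"dy":0,"dz":0.07,"ax":0,"ay":0,"az":0,"fingers":-1},{"dx":0,"dy":0,"dz":0.07,"ax":0,"ay":0,"az":0,"fingers":-1},{"dx":0,"dy":0,"dz":0.07,"ax":0,"ay":0,"az":0,"fingers":-1}]'
python3 - <<'E'
from h import *
go([549,40.3,186],-98)
from cell import robot
f=robot.grab_frame("side");crop(f,240,130,60,90,6,"pics/s4.png")
E
```

```text
time_s: 4.15
tcp_pos: [549.7, 41.1, 185.8]
tool_rot: [-3.14, 0.0, -1.721]
ft_force: [-7.0, 1.3, 22.7]
grip_width: -0.001
t 4.15 tcp [549.7  41.1 185.8] rpy [-1.7989e+02  1.0000e-02 -9.8620e+01] F [-7.   1.3 22.7] g -0.001
d [ 0.03  0.02 -0.01] a [-0.02  0.   -0.1 ]
```

View pics/s4.png

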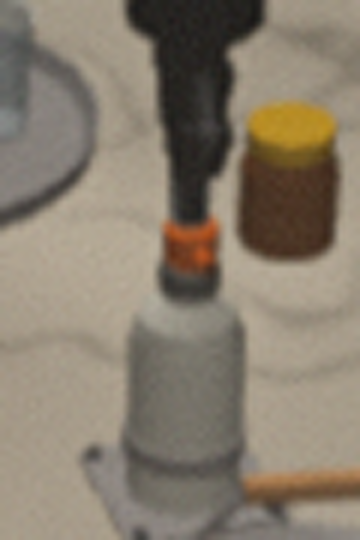

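The cap is on its stop: 22.7 N with no further travel, and it has visibly sunk in the picture (top edge row 205→220). Now up.

```bash
python3 -m inch '[{"dx":0,"dy":0,"dz":-0.5,"ax":0,"ay":0,"az":0,"fingers":-1},{"dx":0,"dy":0,"dz":-1.3,"ax":0,"ay":0,"az":0,"fingers":-1},{"dx":0,"dy":0,"dz":-2.1,"ax":0,"ay":0,"az":0,"fingers":-1},{"dx":0,"dy":0,"dz":-2.5,"ax":0,"ay":0,"az":0,"fingers":-1},{"dx":0,"dy":0,"dz":-2.5,"ax":0,"ay":0,"az":0,"fingers":-1}]'
python3 - <<'E'
from h import *
go([554.3,-170.5,250],-98)
from cell import robot
f=robot.grab_frame("side");crop(f,240,130,60,90,6,"pics/s5.png")
E
```

```text
time_s: 4.7
tcp_pos: [549.8, 40.1, 259.4]
tool_rot: [-3.139, -0.0, -1.722]
ft_force: [0.4, 0.5, -0.3]
grip_width: -0.001
t 4.7 tcp [549.8  40.1 259.4] rpy [-179.86   -0.    -98.66] F [ 0.4  0.5 -0.3] g -0.001
d [ 6.92 -1.2   0.32] a [-0.02 -0.   -0.11]
```

View pics/s5.png

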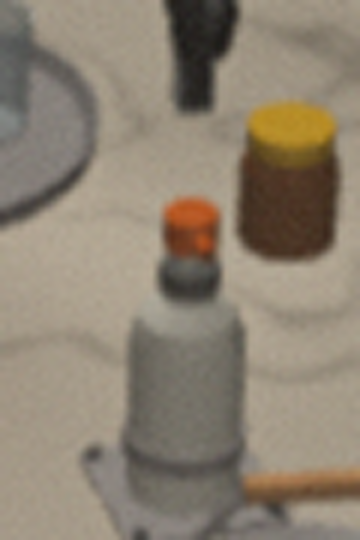

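The cap has sprung back up. Next, move over the dish and open the fingers.

```bash
python3 -m inch '[{"dx":0.5,"dy":-0.1,"dz":0,"ax":0,"ay":0,"az":0,"fingers":-1},{"dx":1.4,"dy":-0.3,"dz":0,"ax":0,"ay":0,"az":-0.1,"fingers":0},{"dx":2.4,"dy":-0.5,"dz":0,"ax":0,"ay":0,"az":-0.1,"fingers":1},{"dx":3.4,"dy":-0.7,"dz":0,"ax":0,"ay":0,"az":-0.1,"fingers":1},{"dx":4.4,"dy":-0.9,"dz":0.1,"ax":0,"ay":0,"az":-0.1,"fingers":1},{"dx":5.4,"dy":-1.0,"dz":0.2,"ax":0,"ay":0,"az":-0.1,"fingers":1},{"dx":6.3,"dy":-1.1,"dz":0.3,"ax":0,"ay":0,"az":-0.1,"fingers":1},{"dx":6.8,"dy":-1.2,"dz":0.3,"ax":0,"ay":0,"az":-0.1,"fingers":1},{"dx":6.92,"dy":-1.2,"dz":0.3,"ax":0,"ay":0,"az":-0.1,"fingers":1},{"dx":6.92,"dy":-1.2,"dz":0.3,"ax":0,"ay":0,"az":-0.1,"fingers":1},{"dx":6.92,"dy":-1.2,"dz":0.3,"ax":0,"ay":0,"az":-0.1,"fingers":1},{"dx":6.92,"dy":-1.2,"dz":0.3,"ax":0,"ay":0,"az":-0.1,"fingers":1}]'
python3 - <<'E'
from h import *
from cell import robot
go([554.3,-170.5,139],-98);s=robot.read_state()
f=robot.grab_frame("wrist");crop(f,0,0,512,384,1.5,"pics/w6.png");pickle.dump((f,s),open("w6.pkl","wb"))
E
```

```text
time_s: 5.95
tcp_pos: [553.9, -168.3, 249.4]
tool_rot: [-3.141, 0.001, -1.708]
ft_force: [1.6, -1.1, -0.7]
grip_width: 1.001
t 5.95 tcp [ 553.9 -168.3  249.4] rpy [-1.7999e+02  3.0000e-02 -9.7880e+01] F [ 1.6 -1.1 -0.7] g 1.001
d [ 0.07 -0.02  3.68] a [-0.    0.01  0.02]
```

View pics/w6.png

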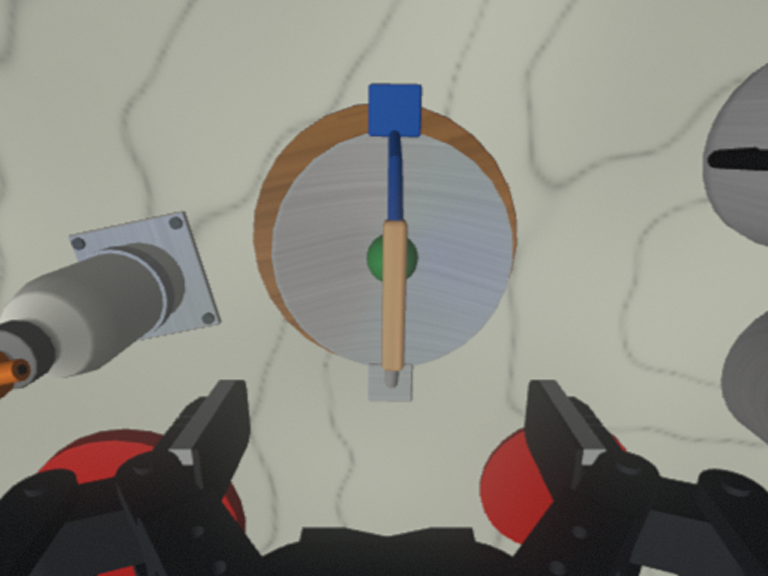

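```bash
python3 - <<'E'
from h import *
f,s=pickle.load(open("w6.pkl","rb"))
for n,u,v,z in(("barfar",396,222,165),("barnear",393.5,369,165),("blueL",369,85,67),("blueR",421,85,67),("stL",369,402,67),("stR",411,402,67),("pl",79,243,8),("pl",176,222,8),("pl",208,318,8),("bdL",253,230,38),("bdR",517,240,38),("lime",391,258,68)):print(n,wat(f,s,u/1.5-.17,v/1.5-.17,z))
E
```

```text
barfar [ 595.  -178.7  165. ]
barnear [ 518.8 -167.2  165. ]
blueL [ 667.9 -172.9   67. ]
blueR [ 663.4 -205.2   67. ]
stL [ 445.8 -139.5   67. ]
stR [ 441.4 -171.5   67. ]
pl [589.8  81.1   8. ]
pl [595.6  -2.2   8. ]
pl [511.7  -7.3   8. ]
bdL [584.6 -71.5  38. ]
bdR [ 550.  -266.6   38. ]
lime [ 556.  -171.6   68. ]
```

```bash
python3 -m inch '[{"dx":0.1,"dy":-0.06,"dz":0.4,"ax":0,"ay":0,"az":0.08,"fingers":1},{"dx":0.1,"dy":-0.06,"dz":1.1,"ax":0,"ay":0,"az":0.08,"fingers":1},{"dx":0.1,"dy":-0.06,"dz":1.8,"ax":0,"ay":0,"az":0.08,"fingers":1},{"dx":0.1,"dy":-0.06,"dz":2.5,"ax":0,"ay":0,"az":0.08,"fingers":1},{"dx":0.1,"dy":-0.06,"dz":3.1,"ax":0,"ay":0,"az":0.08,"fingers":1},{"dx":0.1,"dy":-0.06,"dz":3.5,"ax":0,"ay":0,"az":0.08,"fingers":1},{"dx":0.1,"dy":-0.06,"dz":3.7,"ax":0,"ay":0,"az":0.08,"fingers":1},{"dx":0.1,"dy":-0.06,"dz":3.7,"ax":0,"ay":0,"az":0.08,"fingers":1},{"dx":0.1,"dy":-0.06,"dz":3.7,"ax":0,"ay":0,"az":0.08,"fingers":1}]'
python3 - <<'E'
from h import *
from cell import robot
go([555.4,-171.7,138.5],-98.4);s=robot.read_state()
f=robot.grab_frame("wrist");crop(f,0,0,512,384,1.5,"pics/w7.png")
f=robot.grab_frame("side");crop(f,240,150,100,120,5,"pics/s7.png")
E
```

```text
time_s: 6.9
tcp_pos: [555.4, -173.4, 138.9]
tool_rot: [-3.141, -0.0, -1.719]
ft_force: [-0.8, 0.9, 0.3]
grip_width: 1.002
t 6.9 tcp [ 555.4 -173.4  138.9] rpy [-179.94   -0.    -98.51] F [-0.8  0.9  0.3] g 1.002
d [-0.06  0.01  0.01] a [-0.01 -0.   -0.02]
```

View pics/w7.png

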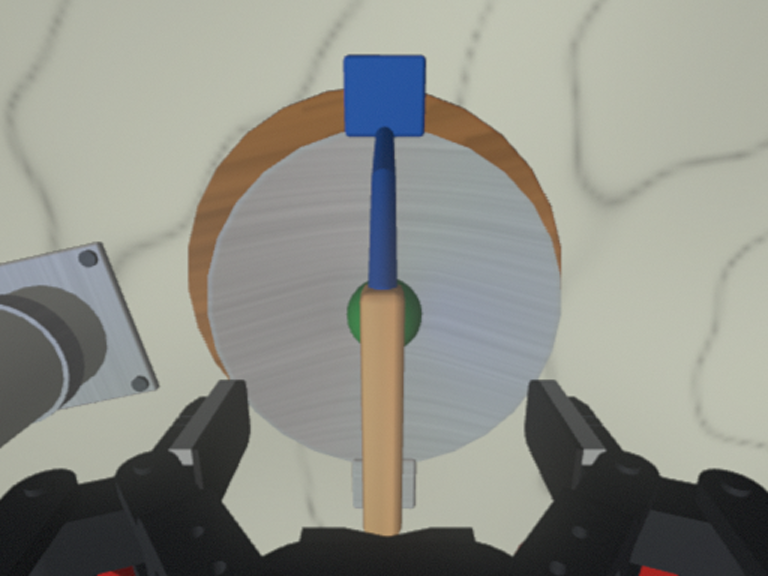

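View pics/s7.png

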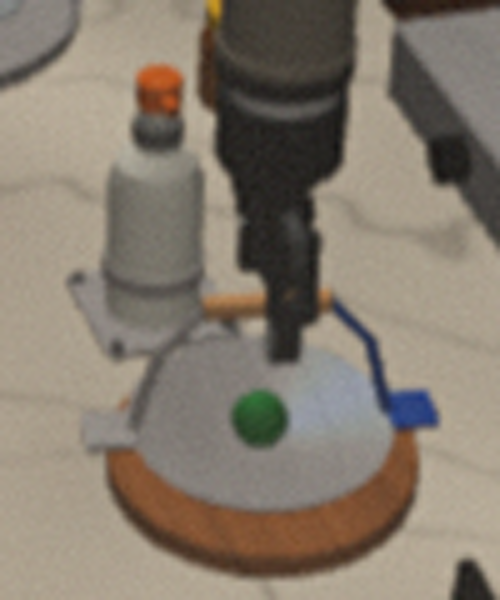

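```bash
python3 -m inch '[{"dx":-0.05,"dy":0,"dz":0,"ax":0,"ay":0,"az":0,"fingers":0.5},{"dx":-0.05,"dy":0,"dz":0,"ax":0,"ay":0,"az":0,"fingers":0},{"dx":-0.05,"dy":0,"dz":0,"ax":0,"ay":0,"az":0,"fingers":-0.3},{"dx":-0.05,"dy":0,"dz":0,"ax":0,"ay":0,"az":0,"fingers":-0.5},{"dx":-0.05,"dy":0,"dz":0,"ax":0,"ay":0,"az":0,"fingers":-0.6},{"dx":-0.05,"dy":0,"dz":0,"ax":0,"ay":0,"az":0,"fingers":-0.66},{"dx":-0.05,"dy":0,"dz":0,"ax":0,"ay":0,"az":0,"fingers":-0.66}]' 20
python3 - <<'E'
from h import *
from cell import robot
go([555.4,-171.7,138.5],-98.4)
f=robot.grab_frame("wrist");crop(f,100,140,300,244,2.4,"pics/w8.png")
E
```

```text
time_s: 7.7
tcp_pos: [555.1, -171.9, 138.3]
tool_rot: [3.142, -0.0, -1.719]
ft_force: [0.5, -0.2, -0.3]
grip_width: 0.166
t 7.7 tcp [ 555.1 -171.9  138.3] rpy [180.    -0.   -98.51] F [ 0.5 -0.2 -0.3] g 0.166
d [-0.01 -0.01 -0.01] a [ 0.   -0.   -0.02]
```

View pics/w8.png

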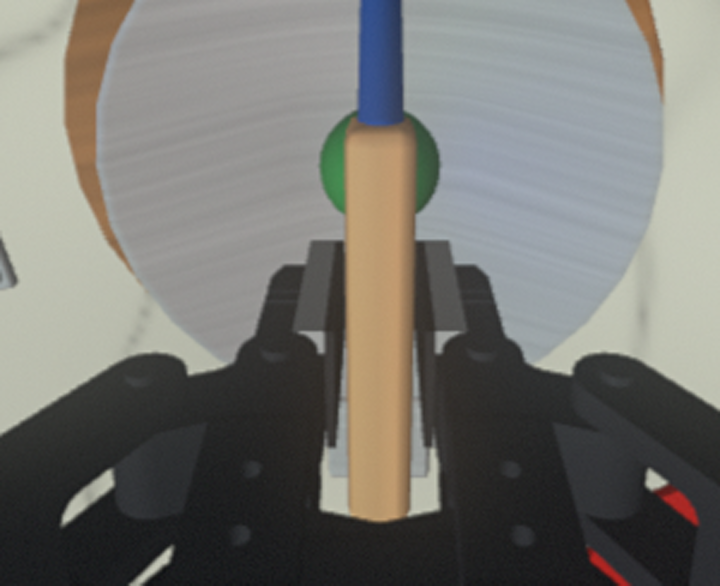

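The bar sits centred between the pads. Close on it with the force building up.

```bash
python3 -m inch '[{"dx":0,"dy":0,"dz":0,"ax":0,"ay":0,"az":0,"fingers":-0.72},{"dx":0,"dy":0,"dz":0,"ax":0,"ay":0,"az":0,"fingers":-0.76},{"dx":0,"dy":0,"dz":0,"ax":0,"ay":0,"az":0,"fingers":-1},{"dx":0,"dy":0,"dz":0,"ax":0,"ay":0,"az":0,"fingers":-1}]' 20 ; python3 -m inch '[{"dx":0,"dy":0,"dz":0,"ax":0,"ay":0,"az":0,"fingers":-1},{"dx":0,"dy":0,"dz":0,"ax":0,"ay":0,"az":0,"fingers":-1},{"dx":0,"dy":0,"dz":0,"ax":0,"ay":0,"az":0,"fingers":-1},{"dx":0,"dy":0,"dz":0,"ax":0,"ay":0,"az":0,"fingers":-1}]' 70
```

```text
time_s: 8.15
tcp_pos: [555.1, -171.9, 138.3]
tool_rot: [-3.142, -0.0, -1.719]
ft_force: [-0.2, -0.0, 0.0]
grip_width: 0.137
time_s: 8.55
tcp_pos: [555.3, -171.9, 138.4]
tool_rot: [-3.141, -0.0, -1.719]
ft_force: [0.9, -0.6, 2.8]
grip_width: 0.127
```

Slow straight lift of about 36 mm, so dish_mid reaches roughly 86 mm.

```bash
python3 -m inch '[{"dx":0,"dy":0,"dz":-0.02,"ax":0,"ay":0,"az":0,"fingers":-1},{"dx":0,"dy":0,"dz":-0.06,"ax":0,"ay":0,"az":0,"fingers":-1},{"dx":0,"dy":0,"dz":-0.12,"ax":0,"ay":0,"az":0,"fingers":-1},{"dx":0,"dy":0,"dz":-0.2,"ax":0,"ay":0,"az":0,"fingers":-1},{"dx":0,"dy":0,"dz":-0.3,"ax":0,"ay":0,"az":0,"fingers":-1},{"dx":0,"dy":0,"dz":-0.4,"ax":0,"ay":0,"az":0,"fingers":-1},{"dx":0,"dy":0,"dz":-0.5,"ax":0,"ay":0,"az":0,"fingers":-1},{"dx":0,"dy":0,"dz":-0.6,"ax":0,"ay":0,"az":0,"fingers":-1},{"dx":0,"dy":0,"dz":-0.7,"ax":0,"ay":0,"az":0,"fingers":-1},{"dx":0,"dy":0,"dz":-0.8,"ax":0,"ay":0,"az":0,"fingers":-1},{"dx":0,"dy":0,"dz":-0.9,"ax":0,"ay":0,"az":0,"fingers":-1},{"dx":0,"dy":0,"dz":-1.0,"ax":0,"ay":0,"az":0,"fingers":-1},{"dx":0,"dy":0,"dz":-1.08,"ax":0,"ay":0,"az":0,"fingers":-1},{"dx":0,"dy":0,"dz":-1.14,"ax":0,"ay":0,"az":0,"fingers":-1},{"dx":0,"dy":0,"dz":-1.18,"ax":0,"ay":0,"az":0,"fingers":-1},{"dx":0,"dy":0,"dz":-1.2,"ax":0,"ay":0,"az":0,"fingers":-1},{"dx":0,"dy":0,"dz":-1.2,"ax":0,"ay":0,"az":0,"fingers":-1},{"dx":0,"dy":0,"dz":-1.2,"ax":0,"ay":0,"az":0,"fingers":-1},{"dx":0,"dy":0,"dz":-1.2,"ax":0,"ay":0,"az":0,"fingers":-1},{"dx":0,"dy":0,"dz":-1.2,"ax":0,"ay":0,"az":0,"fingers":-1}]'
python3 - <<'E'
from h import *
from cell import robot
s=robot.read_state();go([555.3,-171.9,174],93.5-90);print(s["ft_torque"].round(2),s["qpos"].round(2))
f=robot.grab_frame("wrist");crop(f,0,0,512,384,1.5,"pics/w9.png")
f=robot.grab_frame("side");crop(f,240,130,100,120,5,"pics/s9.png")
E
```

```text
time_s: 10.55
tcp_pos: [555.1, -171.8, 174.2]
tool_rot: [3.141, 0.0, -1.719]
ft_force: [-0.2, -0.1, -4.3]
grip_width: 0.129
t 10.55 tcp [ 555.1 -171.8  174.2] rpy [179.99   0.   -98.5 ] F [-0.2 -0.1 -4.3] g 0.129
d [ 0.   -0.01  0.01] a [  0.   0. -17.]
[ 0.02  0.01 -0.02] [ 0.43  0.4  -0.3   1.82  0.15  0.94 -1.66]
```

View pics/w9.png

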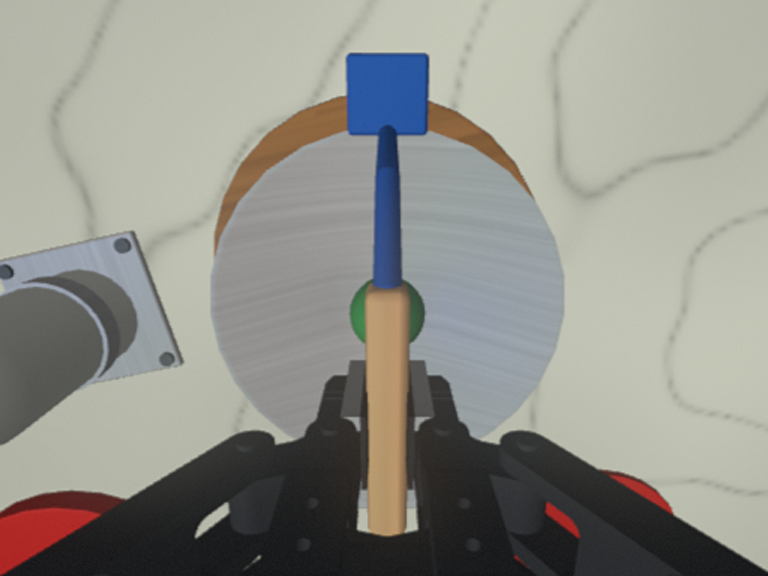

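View pics/s9.png

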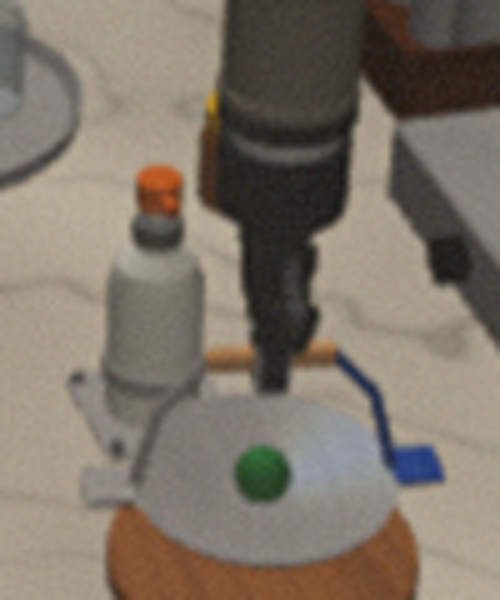

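Lifted clear and level with the lime in the middle. Now the quarter turn in two smooth halves.

```bash
python3 -m inch '[{"dx":0,"dy":0,"dz":0,"ax":0,"ay":0,"az":-0.05,"fingers":-1},{"dx":0,"dy":0,"dz":0,"ax":0,"ay":0,"az":-0.15,"fingers":-1},{"dx":0,"dy":0,"dz":0,"ax":0,"ay":0,"az":-0.35,"fingers":-1},{"dx":0,"dy":0,"dz":0,"ax":0,"ay":0,"az":-0.65,"fingers":-1},{"dx":0,"dy":0,"dz":0,"ax":0,"ay":0,"az":-1.05,"fingers":-1},{"dx":0,"dy":0,"dz":0,"ax":0,"ay":0,"az":-1.55,"fingers":-1},{"dx":0,"dy":0,"dz":0,"ax":0,"ay":0,"az":-2.05,"fingers":-1},{"dx":0,"dy":0,"dz":0,"ax":0,"ay":0,"az":-2.55,"fingers":-1},{"dx":0,"dy":0,"dz":0,"ax":0,"ay":0,"az":-3.05,"fingers":-1},{"dx":0,"dy":0,"dz":0,"ax":0,"ay":0,"az":-3.55,"fingers":-1},{"dx":0,"dy":0,"dz":0,"ax":0,"ay":0,"az":-4.05,"fingers":-1},{"dx":0,"dy":0,"dz":0,"ax":0,"ay":0,"az":-4.55,"fingers":-1},{"dx":0,"dy":0,"dz":0,"ax":0,"ay":0,"az":-5.05,"fingers":-1},{"dx":0,"dy":0,"dz":0,"ax":0,"ay":0,"az":-5.55,"fingers":-1},{"dx":0,"dy":0,"dz":0,"ax":0,"ay":0,"az":-6.05,"fingers":-1},{"dx":0,"dy":0,"dz":0,"ax":0,"ay":0,"az":-6.5,"fingers":-1},{"dx":0,"dy":0,"dz":0,"ax":0,"ay":0,"az":-6.85,"fingers":-1},{"dx":0,"dy":0,"dz":0,"ax":0,"ay":0,"az":-7.1,"fingers":-1},{"dx":0,"dy":0,"dz":0,"ax":0,"ay":0,"az":-7.2,"fingers":-1},{"dx":0,"dy":0,"dz":0,"ax":0,"ay":0,"az":-7.2,"fingers":-1}]'
python3 - <<'E'
from h import *
from cell import robot
go([555.3,-171.9,174],93.5-90)
f=robot.grab_frame("wrist");crop(f,0,0,512,384,1.5,"pics/w10.png")
E
```

```text
time_s: 12.65
tcp_pos: [555.1, -171.9, 174.3]
tool_rot: [3.142, 0.0, -0.965]
ft_force: [-1.1, 0.4, -3.1]
grip_width: 0.126
t 12.65 tcp [ 555.1 -171.9  174.3] rpy [180.    0.  -55.3] F [-1.1  0.4 -3.1] g 0.126
d [ 0.   -0.01  0.01] a [ 0.   0.  -9.8]
```

View pics/w10.png

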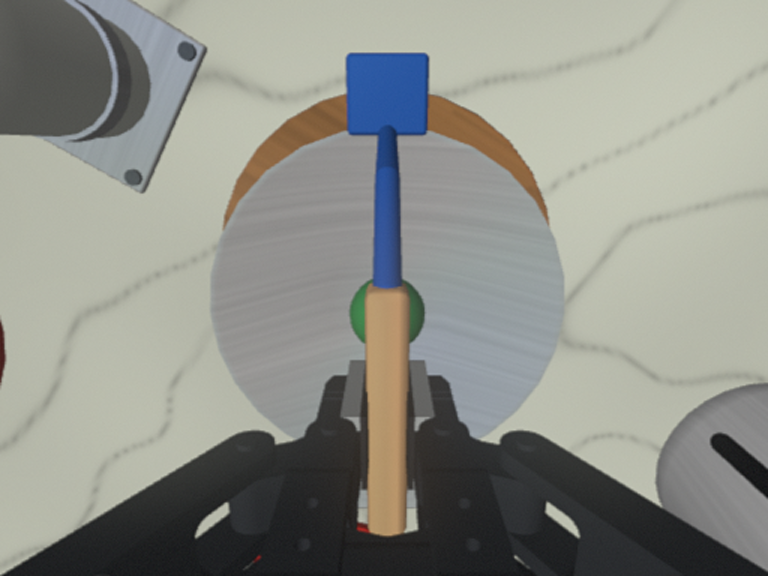

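The lime and dish are unchanged (lime at (387,313)). Second half.

```bash
python3 -m inch '[{"dx":0,"dy":0,"dz":0,"ax":0,"ay":0,"az":-0.1,"fingers":-1},{"dx":0,"dy":0,"dz":0,"ax":0,"ay":0,"az":-0.35,"fingers":-1},{"dx":0,"dy":0,"dz":0,"ax":0,"ay":0,"az":-0.75,"fingers":-1},{"dx":0,"dy":0,"dz":0,"ax":0,"ay":0,"az":-1.3,"fingers":-1},{"dx":0,"dy":0,"dz":0,"ax":0,"ay":0,"az":-1.95,"fingers":-1},{"dx":0,"dy":0,"dz":0,"ax":0,"ay":0,"az":-2.6,"fingers":-1},{"dx":0,"dy":0,"dz":0,"ax":0,"ay":0,"az":-3.25,"fingers":-1},{"dx":0,"dy":0,"dz":0,"ax":0,"ay":0,"az":-3.9,"fingers":-1},{"dx":0,"dy":0,"dz":0,"ax":0,"ay":0,"az":-4.55,"fingers":-1},{"dx":0,"dy":0,"dz":0,"ax":0,"ay":0,"az":-5.2,"fingers":-1},{"dx":0,"dy":0,"dz":0,"ax":0,"ay":0,"az":-5.85,"fingers":-1},{"dx":0,"dy":0,"dz":0,"ax":0,"ay":0,"az":-6.5,"fingers":-1},{"dx":0,"dy":0,"dz":0,"ax":0,"ay":0,"az":-7.15,"fingers":-1},{"dx":0,"dy":0,"dz":0,"ax":0,"ay":0,"az":-7.8,"fingers":-1},{"dx":0,"dy":0,"dz":0,"ax":0,"ay":0,"az":-8.4,"fingers":-1},{"dx":0,"dy":0,"dz":0,"ax":0,"ay":0,"az":-8.95,"fingers":-1},{"dx":0,"dy":0,"dz":0,"ax":0,"ay":0,"az":-9.4,"fingers":-1},{"dx":0,"dy":0,"dz":0,"ax":0,"ay":0,"az":-9.65,"fingers":-1},{"dx":0,"dy":0,"dz":0,"ax":0,"ay":0,"az":-9.8,"fingers":-1},{"dx":0,"dy":0,"dz":0,"ax":0,"ay":0,"az":-9.8,"fingers":-1}]'
python3 -m inch '[{"dx":0,"dy":0,"dz":0,"ax":0,"ay":0,"az":0,"fingers":-1},{"dx":0,"dy":0,"dz":0,"ax":0,"ay":0,"az":0,"fingers":-1},{"dx":0,"dy":0,"dz":0,"ax":0,"ay":0,"az":0,"fingers":-1},{"dx":0,"dy":0,"dz":0,"ax":0,"ay":0,"az":0,"fingers":-1},{"dx":0,"dy":0,"dz":0,"ax":0,"ay":0,"az":0,"fingers":-1}]'
python3 - <<'E'
from h import *
from cell import robot
s=robot.read_state();go([555.3,-171.9,174],93.5-90)
f=robot.grab_frame("wrist");crop(f,0,0,512,384,1.5,"pics/w11.png")
f=robot.grab_frame("side");crop(f,220,130,130,140,4,"pics/s11.png")
f=robot.grab_frame("top");crop(f,225,145,120,80,6,"pics/t11.png");pickle.dump(f,open("t11.pkl","wb"))
E
```

```text
time_s: 14.7
tcp_pos: [555.1, -171.9, 174.3]
tool_rot: [3.142, -0.0, 0.061]
ft_force: [-0.6, -0.7, -4.0]
grip_width: 0.123
time_s: 15.2
tcp_pos: [555.1, -171.8, 174.3]
tool_rot: [3.142, -0.0, 0.061]
ft_force: [-0.3, 0.5, -3.2]
grip_width: 0.127
t 15.2 tcp [ 555.1 -171.8  174.3] rpy [180.    -0.     3.49] F [-0.3  0.5 -3.2] g 0.127
d [0.   0.   0.01] a [ 0. -0. -0.]
```

View pics/w11.png

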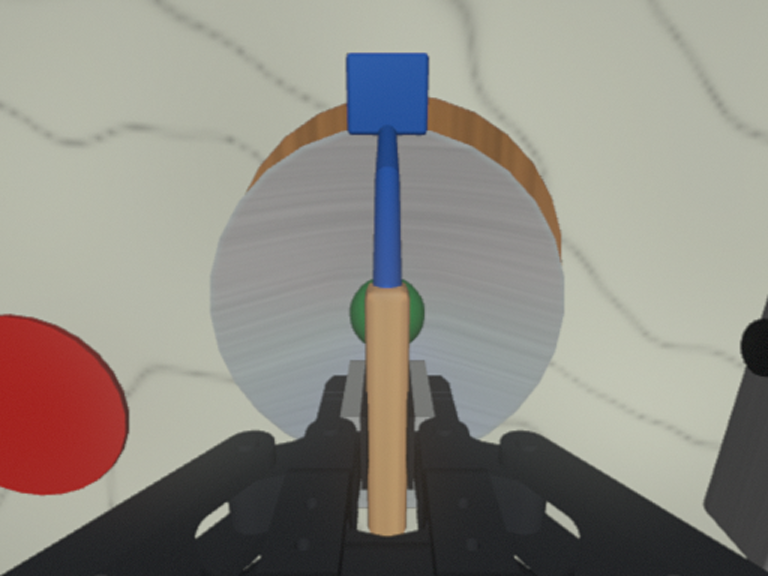

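View pics/s11.png

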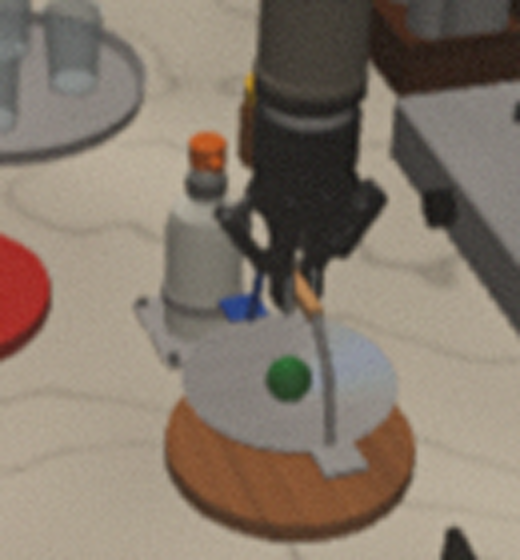

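View pics/t11.png

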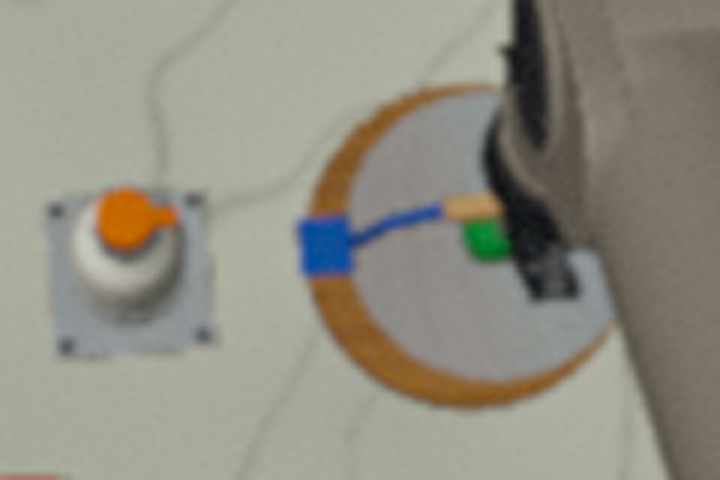

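```bash
python3 - <<'E'
from cell import robot
print(robot.job_done())
s=robot.read_state();print(s["time_s"],s["tcp_pos"].round(1),s["ft_force"].round(1))
E
```

```text
the job is handed in; nothing more can be done
None
the job is handed in; nothing more can be done
```

I pressed the cap fully, let it spring back, lifted the dish and turned its blue lug to the bottle. I then handed the job in at about 15 s of the 48 s. No verdict was reported, so this rests on my own checks.

- **Cap:** it reached its stop at 22.7 N with the tool tip at 186 mm, and the picture after I backed off shows it up again. The dish stayed on the board throughout.
- **Lift:** I gripped the handle bar with 70 N and raised it 36 mm straight up. That puts `dish_mid` at about 86 mm and leaves about 36 mm clear of the board. The dish's weight showed on the wrist (about 3–4 N).
- **Turn:** I turned it 102° over the board. The lug now lies along 93.5°, in line with the nozzle to within about 2°. It is about 110 mm from the nozzle.
- **Last pictures:** the dish is level, the lime is still in the middle, the cap is up and the bar has not slipped in the pads. I saw nothing else disturbed, but I did not re-measure every bystander.

**Disagreements:**
- My first wrist measurement of the cap was about 5 mm off in y, because I paired a picture with a later arm pose. I found and corrected it before pressing.
- The cameras otherwise disagreed by up to about 5 mm on some points. The board's middle is known only to about that, well inside the 50 mm limit.

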